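# Bed a plasma shipper tray with staggered coolant packs

### The arm

A 7-joint arm with a two-finger parallel gripper is mounted at the origin on a cart in front of the work surface, level with it; the furniture and walls round the work are solid. World frame = base frame: x ahead of the robot, y to its left, z up, the work surface at z = 0. Lengths are in m, angles in rad, forces in N, time in s.
With the tool pointing down it reaches from about 0.4 to 0.85 m from the base axis. Payload 10.4 kg.
Tool frame: the origin (TCP) lies midway between the tips of the shut fingers; the grasp point (between the pads) lies 19 mm behind it; z points along the fingers, x is the direction in which the jaws open and shut, and the axes are right-handed (so a half turn about z gives the same grasp; the last joint's range is limited). The gripper opens to 87 mm and grips with 3 to 60 N. Pads are 19 mm wide; open, the fingers measure 117 mm over their backs; the gripper's body (75 mm by 190 mm) begins 51 mm behind the grasp point.
Start: joints at [-1.248, 0.332, -0.065, 1.46, 0.022, 1.35, -0.088], TCP at [0.212, 0.588, 0.223] pointing down, gripper open.
Joint ranges: [-2.6, 2.6], [-0.5, 2.12], [-1.47, 1.34], [0.16, 2.42], [-1.27, 4.41], [0.06, 2.06], [-2.6, 2.6]. Speed limits (rad/s): [2.22, 2.22, 2.79, 2.79, 3.14, 3.14, 3.14].

### API

Orientations are given as a unit quaternion [x, y, z, w].
In Python, from bench import r gives the robot as it stands. The module is installed in compiled form; this text tells all that it offers.
- The arm moves only by the tool play_rows, never from a script. Its argument "commands" is a list of rows, each a list of 7 numbers: the shift along the world's x, y, z in cm, then the turn, a rotation vector about the world's x, y, z in rad, then the finger opening in cm, from 0 to 8.7. A call has 1 to 20 rows; each row shifts and turns the commanded pose from where the row before left it; what a row does not reach is not made up. A row lasts 1/8 s, in which the tool goes at most 62.5 mm and 10.7 degrees, less where a joint would pass 70% of its speed; a pose out of reach is approached as far as the arm can. A call is refused whole if a number of a shift passes 6.25 or a number of a turn 0.188, either way. A call with a gripper value outside its range is refused whole. The fingers move at their own pace and stop on an object; "grip_force" is the grip in N (left out, the last holds). Time passes only in rows, so rows that do not move let the fingers close. It gives the time, the measured TCP pose, the force and the opening at its end, in the units of the state.
- r.read_state(): the state, without advancing time (a new reading comes with each control period).
- r.camera(name): name is "scene" or "top" or "wrist"; returns a dict with "img" (400x640x3 uint8, red, green, blue), "K" (3x3 intrinsics, pixels), "camera_from_world" (4x4, takes a point from world to camera coordinates). Camera axes: x right, y down, z forward; pixel columns grow to the right and rows downward; lengths in m; the calibration is good to about 2 mm. A picture is of the moment at which its call begins. There is no depth.
- r.close_job(): hands the job in, once; it reports no verdict.
The state is a dict: "time": time; "joint_positions": joint angles; "joint_vel": joint speeds; "joint_torque": joint torques, N m; "ee_pos": TCP position; "eef_rot": TCP orientation; "ft_force": force on the tool from outside, world axes, zero at the start; "torque": the same for the moment, N m; "width": finger opening in m.
Only numpy, scipy, OpenCV 4.12 (cv2) and the standard library are available. Lean on these libraries where they do the work, as an engineer would, in place of code of your own. Each camera call takes 0.05 s, during which the arm holds its last target. There are 200 camera calls.

### The job

Bed the grey tray for a plasma shipment. First take the orange temperature logger out of the tray and set it down on the desk; then lay one blue coolant pack flat in each bay, in the order of the dots on the bay tags (one, two, three). On this bottom course lay all the white packs that are there in staggered courses, each flat, lengthwise and squarely centred over the joint between two packs below (a third white pack goes on top of the other two), then lay the logger flat on the topmost pack and leave the other things on the desk alone.

Things in the scene. Friction and masses are not known exactly. Their poses are not given: they have to be found in the camera images.
- blue_1: Rigid hard-plastic coolant pack, 54 (x, its width) x 104 (y, its length) x 36 (z) mm, rounded edges, 0.2 to 0.35 kg, origin at its centre, z up; the same either way up and either way round. Blue: frozen, for the bottom course.
- blue_2: Rigid hard-plastic coolant pack, 54 (x, its width) x 104 (y, its length) x 36 (z) mm, rounded edges, 0.2 to 0.35 kg, origin at its centre, z up; the same either way up and either way round. Blue: frozen, for the bottom course.
- blue_3: Rigid hard-plastic coolant pack, 54 (x, its width) x 104 (y, its length) x 36 (z) mm, rounded edges, 0.2 to 0.35 kg, origin at its centre, z up; the same either way up and either way round. Blue: frozen, for the bottom course.
- white_1: Rigid hard-plastic coolant pack, 54 (x, its width) x 104 (y, its length) x 36 (z) mm, rounded edges, 0.2 to 0.35 kg, origin at its centre, z up; the same either way up and either way round. White: chilled, for the upper courses. One to three white packs are present.
- white_2: Rigid hard-plastic coolant pack, 54 (x, its width) x 104 (y, its length) x 36 (z) mm, rounded edges, 0.2 to 0.35 kg, origin at its centre, z up; the same either way up and either way round. White: chilled, for the upper courses. One to three white packs are present.
- white_3: Rigid hard-plastic coolant pack, 54 (x, its width) x 104 (y, its length) x 36 (z) mm, rounded edges, 0.2 to 0.35 kg, origin at its centre, z up; the same either way up and either way round. White: chilled, for the upper courses. One to three white packs are present.
- logger: Orange temperature logger box with a small dark display and a green button on top, 46 (x) x 80 (y) x 28 (z) mm, 0.12 kg, origin at its centre, z up. At the start it lies in one bay of the tray. The desk to the right (-y) of the tray and in front of the label roll has room to put it down.
- tray: Grey tray fixed to the desk; origin on the desk under the middle bay. 3 bays along its y, 114 mm apart, each 110 (y) x 60 (x) mm inside, floor 5 mm above the desk; rails and end walls 6 mm thick, tops at 12 mm, ribs between bays 4 mm thick, tops at 10 mm. Overall x -38..+74, y -175..+175 mm. Yellow tags with 1, 2 or 3 black dots, tops at 8 mm, on a ledge at +x beside the bays; their order varies.
- joint_a (a point): Where the centre of a white pack belongs that bridges the joint between the middle bay's pack and the one on the tray's +y side (second course, 59 mm above the desk)
- joint_b (a point): The same for the joint between the middle bay's pack and the one on the tray's -y side
- joint_top (a point): Where the centre of a third white pack belongs, bridging the joint between the two white packs (third course, 95 mm above the desk), over the middle of the tray
- bay_1 (a point): Where the centre of a blue pack belongs in the bay whose yellow tag has 1 dot (18 mm above the bay's floor); packs lie along the tray's y
- bay_2 (a point): Where the centre of a blue pack belongs in the bay whose yellow tag has 2 dots (18 mm above the bay's floor); packs lie along the tray's y
- bay_3 (a point): Where the centre of a blue pack belongs in the bay whose yellow tag has 3 dots (18 mm above the bay's floor); packs lie along the tray's y
- calculator: Calculator, 156x108x28 mm; a bystander, origin at the centre of its underside.
- label_roll: Roll of white labels, 72 mm across, 42 mm high; a bystander, origin at the centre of its underside.
- mug: Green mug, 86x118x96 mm; a bystander, origin at the centre of its underside.
- tape: Roll of brown tape, 104 mm across, 48 mm high; a bystander, origin at the centre of its underside.
- marker: Red and white marker, 128 mm long, lying; a bystander, origin at the centre of its underside.
Things that resemble listed ones, but are neither listed nor needed, are in the scene too. What is meant by the logger is not pink, and is the larger of those in its own colour.

How it is judged:
On the way, in this order (a step that is already met when the one before it is completed fails the run):
1. the logger has been taken out of the tray and set down on the desk beside it (height (world z) of logger below 0.035 m and contact force between the fingers and logger below 0.3 N and (x of logger in the frame of tray below -0.07 m or x of logger in the frame of tray above 0.1 m or y of logger in the frame of tray above 0.21 m or y of logger in the frame of tray below -0.21 m)), for 0.2 s.
2. a blue pack lies flat and let go in the bay whose tag has 1 dot ((((distance between blue_1 and bay_1 below 0.01 m and angle between the z axis of blue_1 and the z axis of tray, either way round below 0.1 rad and angle between the y axis of blue_1 and the y axis of tray, either way round below 0.15 rad) and contact force between the fingers and blue_1 below 0.3 N) or ((distance between blue_2 and bay_1 below 0.01 m and angle between the z axis of blue_2 and the z axis of tray, either way round below 0.1 rad and angle between the y axis of blue_2 and the y axis of tray, either way round below 0.15 rad) and contact force between the fingers and blue_2 below 0.3 N) or ((distance between blue_3 and bay_1 below 0.01 m and angle between the z axis of blue_3 and the z axis of tray, either way round below 0.1 rad and angle between the y axis of blue_3 and the y axis of tray, either way round below 0.15 rad) and contact force between the fingers and blue_3 below 0.3 N))), for 0.2 s.
3. a blue pack lies flat and let go in the bay whose tag has 2 dots ((((distance between blue_1 and bay_2 below 0.01 m and angle between the z axis of blue_1 and the z axis of tray, either way round below 0.1 rad and angle between the y axis of blue_1 and the y axis of tray, either way round below 0.15 rad) and contact force between the fingers and blue_1 below 0.3 N) or ((distance between blue_2 and bay_2 below 0.01 m and angle between the z axis of blue_2 and the z axis of tray, either way round below 0.1 rad and angle between the y axis of blue_2 and the y axis of tray, either way round below 0.15 rad) and contact force between the fingers and blue_2 below 0.3 N) or ((distance between blue_3 and bay_2 below 0.01 m and angle between the z axis of blue_3 and the z axis of tray, either way round below 0.1 rad and angle between the y axis of blue_3 and the y axis of tray, either way round below 0.15 rad) and contact force between the fingers and blue_3 below 0.3 N))), for 0.2 s.
4. a blue pack lies flat and let go in the bay whose tag has 3 dots ((((distance between blue_1 and bay_3 below 0.01 m and angle between the z axis of blue_1 and the z axis of tray, either way round below 0.1 rad and angle between the y axis of blue_1 and the y axis of tray, either way round below 0.15 rad) and contact force between the fingers and blue_1 below 0.3 N) or ((distance between blue_2 and bay_3 below 0.01 m and angle between the z axis of blue_2 and the z axis of tray, either way round below 0.1 rad and angle between the y axis of blue_2 and the y axis of tray, either way round below 0.15 rad) and contact force between the fingers and blue_2 below 0.3 N) or ((distance between blue_3 and bay_3 below 0.01 m and angle between the z axis of blue_3 and the z axis of tray, either way round below 0.1 rad and angle between the y axis of blue_3 and the y axis of tray, either way round below 0.15 rad) and contact force between the fingers and blue_3 below 0.3 N))), for 0.2 s.
At the end, for the whole second after the job is handed in: A blue pack in each bay (10 mm); every white pack bridges a joint of the course below (within 18 mm of joint_a or joint_b, 22 mm of joint_top); packs level (0.1 rad) and along the tray (0.15 rad); logger flat (0.15 rad) on the topmost course; all at rest (((distance between blue_1 and bay_1 below 0.01 m and angle between the z axis of blue_1 and the z axis of tray, either way round below 0.1 rad and angle between the y axis of blue_1 and the y axis of tray, either way round below 0.15 rad) or (distance between blue_1 and bay_2 below 0.01 m and angle between the z axis of blue_1 and the z axis of tray, either way round below 0.1 rad and angle between the y axis of blue_1 and the y axis of tray, either way round below 0.15 rad) or (distance between blue_1 and bay_3 below 0.01 m and angle between the z axis of blue_1 and the z axis of tray, either way round below 0.1 rad and angle between the y axis of blue_1 and the y axis of tray, either way round below 0.15 rad)) and ((distance between blue_2 and bay_1 below 0.01 m and angle between the z axis of blue_2 and the z axis of tray, either way round below 0.1 rad and angle between the y axis of blue_2 and the y axis of tray, either way round below 0.15 rad) or (distance between blue_2 and bay_2 below 0.01 m and angle between the z axis of blue_2 and the z axis of tray, either way round below 0.1 rad and angle between the y axis of blue_2 and the y axis of tray, either way round below 0.15 rad) or (distance between blue_2 and bay_3 below 0.01 m and angle between the z axis of blue_2 and the z axis of tray, either way round below 0.1 rad and angle between the y axis of blue_2 and the y axis of tray, either way round below 0.15 rad)) and ((distance between blue_3 and bay_1 below 0.01 m and angle between the z axis of blue_3 and the z axis of tray, either way round below 0.1 rad and angle between the y axis of blue_3 and the y axis of tray, either way round below 0.15 rad) or (distance between blue_3 and bay_2 below 0.01 m and angle between the z axis of blue_3 and the z axis of tray, either way round below 0.1 rad and angle between the y axis of blue_3 and the y axis of tray, either way round below 0.15 rad) or (distance between blue_3 and bay_3 below 0.01 m and angle between the z axis of blue_3 and the z axis of tray, either way round below 0.1 rad and angle between the y axis of blue_3 and the y axis of tray, either way round below 0.15 rad)) and ((((distance between white_1 and joint_a below 0.018 m and angle between the z axis of white_1 and the z axis of tray, either way round below 0.1 rad and angle between the y axis of white_1 and the y axis of tray, either way round below 0.15 rad) or (distance between white_1 and joint_b below 0.018 m and angle between the z axis of white_1 and the z axis of tray, either way round below 0.1 rad and angle between the y axis of white_1 and the y axis of tray, either way round below 0.15 rad)) and height (world z) of logger above 0.083 m) or ((distance between white_1 and joint_top below 0.022 m and angle between the z axis of white_1 and the z axis of tray, either way round below 0.1 rad and angle between the y axis of white_1 and the y axis of tray, either way round below 0.15 rad) and height (world z) of logger above 0.119 m)) and ((((distance between white_2 and joint_a below 0.018 m and angle between the z axis of white_2 and the z axis of tray, either way round below 0.1 rad and angle between the y axis of white_2 and the y axis of tray, either way round below 0.15 rad) or (distance between white_2 and joint_b below 0.018 m and angle between the z axis of white_2 and the z axis of tray, either way round below 0.1 rad and angle between the y axis of white_2 and the y axis of tray, either way round below 0.15 rad)) and height (world z) of logger above 0.083 m) or ((distance between white_2 and joint_top below 0.022 m and angle between the z axis of white_2 and the z axis of tray, either way round below 0.1 rad and angle between the y axis of white_2 and the y axis of tray, either way round below 0.15 rad) and height (world z) of logger above 0.119 m)) and ((((distance between white_3 and joint_a below 0.018 m and angle between the z axis of white_3 and the z axis of tray, either way round below 0.1 rad and angle between the y axis of white_3 and the y axis of tray, either way round below 0.15 rad) or (distance between white_3 and joint_b below 0.018 m and angle between the z axis of white_3 and the z axis of tray, either way round below 0.1 rad and angle between the y axis of white_3 and the y axis of tray, either way round below 0.15 rad)) and height (world z) of logger above 0.083 m) or ((distance between white_3 and joint_top below 0.022 m and angle between the z axis of white_3 and the z axis of tray, either way round below 0.1 rad and angle between the y axis of white_3 and the y axis of tray, either way round below 0.15 rad) and height (world z) of logger above 0.119 m)) and angle between the z axis of logger and the z axis of tray, either way round below 0.15 rad and height (world z) of logger above 0.083 m and linear speed of each of blue_1, blue_2, blue_3, white_1, white_2, white_3, logger below 0.02 m/s); the robot touches nothing.
It fails at once if the calculator is pushed more than 3 cm (distance of calculator from where it was at the start of the episode above 0.03 m).
It fails at once if the label roll is pushed more than 3 cm (distance of label_roll from where it was at the start of the episode above 0.03 m).
It fails at once if the mug is pushed more than 3 cm (distance of mug from where it was at the start of the episode above 0.03 m).
It fails at once if the tape is pushed more than 3 cm (distance of tape from where it was at the start of the episode above 0.03 m).
It fails at once if the marker is pushed more than 3 cm (distance of marker from where it was at the start of the episode above 0.03 m).
Of white_1, white_2, white_3 only 1 to 3 are there at a start; the rules pass over those that are not, and their reading is None.
At some moment in a run one of blue_1, blue_2, blue_3, logger may be knocked a few centimetres aside while the robot is not near it.
Once in a run the grip may slacken for a moment while it holds something.
It also fails if it takes over 210 s, if anything falls off the work surface, if the arm or the gripper's body presses on something with over 40 N, if the wrist force passes 120 N, or if a joint passes its speed limit or range.

## Working session

There is one attempt and no reset: what is moved stays moved. The work goes in short steps, Python scripts to look and compute and a tool call to move; the robot and the scene stay as the last step left them, time stands still between calls to the robot, and variables do not carry over. Pictures are saved under pics/ and viewed, about 12 in all and at most 16, crops included, and the job is handed in when it is done.

Besides the shell and the picture viewer there is one more tool, called after "Call:" in YAML: its name, and indented under it one key for each argument. play_rows: Moves the arm, as the interface text tells. Its arguments: {"type":"object","properties":{"commands":{"type":"array","items":{"type":"array","items":{"type":"number"}}},"grip_force":{"type":"number"}},"required":["commands"]}

```bash
mkdir -p pics
cat > h.py <<'E'
import numpy as np, cv2
from bench import r
def shot(n,f,crop=None,scale=1):
    c=r.camera(n); im=c["img"]
    np.savez(f"pics/{f}.npz",**c)
    o=im if crop is None else im[crop[1]:crop[3],crop[0]:crop[2]]
    if scale!=1:o=cv2.resize(o,None,fx=scale,fy=scale,interpolation=cv2.INTER_CUBIC)
    cv2.imwrite(f"pics/{f}.png",cv2.cvtColor(o,cv2.COLOR_RGB2BGR)); return c
def back(c,uv,z):
    T=np.array(c["camera_from_world"]);K=np.array(c["K"]);R=T[:3,:3];C=-R.T@T[:3,3]
    d=R.T@np.linalg.inv(K)@np.array([uv[0],uv[1],1.]); return C+d*(z-C[2])/d[2]
def proj(c,p):
    T=np.array(c["camera_from_world"]);q=np.array(c["K"])@(T[:3,:3]@np.array(p)+T[:3,3]);return q[:2]/q[2]
E
python3 - <<'E'
from h import *
for n in("top","scene"):
    c=shot(n,n+"0"); T=c["camera_from_world"]; print(n,-T[:3,:3].T@T[:3,3],T[:3,:3].round(2).tolist(),c["K"][0])
s=r.read_state();print(s["ee_pos"],s["eef_rot"],s["width"],s["time"],s["ft_force"])
E
```

```text
top [0.28778014 0.0259862  1.87830969] [[0.01, -1.0, -0.0], [-0.99, -0.01, -0.15], [0.15, 0.0, -0.99]] [428.69942423   0.         320.98500992]
scene [-0.2193393  -0.64212585  0.94500354] [[0.65, -0.76, -0.01], [-0.49, -0.41, -0.77], [0.59, 0.5, -0.63]] [391.13895654   0.         316.69910167]
[0.21171371 0.58766608 0.22183894] [ 8.18194882e-01  5.74940619e-01 -5.15325127e-04  3.92631544e-04] 0.08665509908518404 0.1 [ 0.3883746  -0.03226808 -0.89012942]
```

View pics/top0.png

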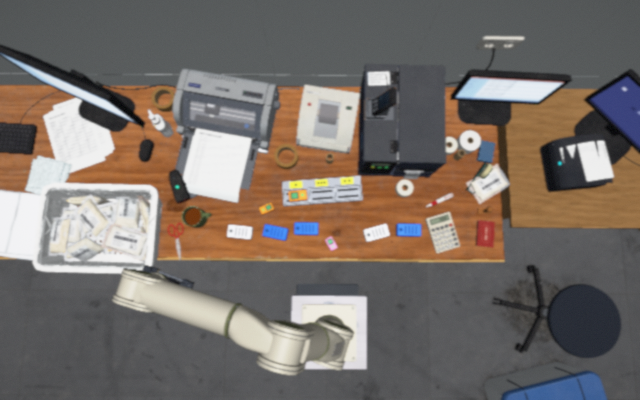

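View pics/scene0.png

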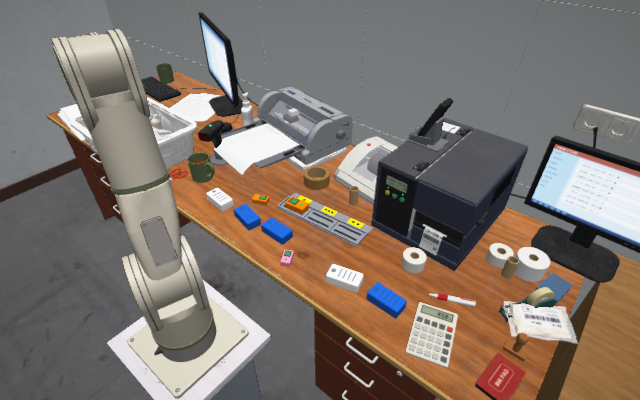

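Top view: blue packs are near (275,232), (306,229) and (408,230). White packs are near (239,231) and (376,232), so two. The logger is in the tray's +y bay at (297,195). The orange decoy is at (266,208) and the pink one at (332,242).

Run:
```python
from h import *
c=dict(np.load("pics/top0.npz"))
im=c["img"];o=cv2.resize(im[170:255,225:425],None,fx=4,fy=4,interpolation=cv2.INTER_CUBIC)
s=dict(np.load("pics/scene0.npz"))
o2=cv2.resize(s["img"][180:250,260:380],None,fx=800/120*.6,fy=800/120*.6,interpolation=cv2.INTER_CUBIC)
cv=np.zeros((340+o2.shape[0],800,3),np.uint8);cv[:o.shape[0],:o.shape[1]]=o[:340];cv[340:,:o2.shape[1]]=o2[:]
cv2.imwrite("pics/z.png",cv[:600,:,::-1])
h=cv2.cvtColor(im,cv2.COLOR_RGB2HSV).astype(int)
roi=np.zeros(h.shape[:2],bool);roi[170:255,225:425]=1
M={"blue":(h[...,0]>100)&(h[...,0]<125)&(h[...,1]>140)&(h[...,2]>90),"white":(h[...,1]<50)&(h[...,2]>170),"yellow":(h[...,0]>24)&(h[...,0]<34)&(h[...,1]>170)&(h[...,2]>150),"orange":(h[...,0]>9)&(h[...,0]<19)&(h[...,1]>220)&(h[...,2]>200)}
for k,m in M.items():
    m=(m&roi).astype(np.uint8); m=cv2.morphologyEx(m,cv2.MORPH_CLOSE,np.ones((3,3)))
    n,l,st,ce=cv2.connectedComponentsWithStats(m)
    for i in range(1,n):
        if st[i,4]<12: continue
        z={"blue":.036,"white":.036,"yellow":.008,"orange":.033}[k]
        cs,_=cv2.findContours((l==i).astype(np.uint8),0,2); 
        pts=np.array([back(c,(x,y),z)[:2]*1000 for y,x in np.argwhere(l==i)],np.float32)
        (cx,cy),sz,a=cv2.minAreaRect(pts); print(k,st[i].tolist(),np.round([cx,cy]),np.round(sz),round(a), pts.mean(0).round())
```

```text
blue [295, 223, 23, 12, 251] [433.  98.] [47. 95.] 0 [435.  99.]
blue [263, 225, 25, 15, 265] [418. 232.] [100.  49.] 78 [418. 232.]
blue [397, 224, 24, 12, 271] [ 432. -342.] [ 47. 100.] 0 [ 432. -341.]
white [225, 170, 20, 33, 513] [617. 415.] [142.  84.] 0 [624. 421.]
white [282, 176, 81, 29, 1257] [601.  32.] [105. 344.] 5 [597.  14.]
white [396, 179, 17, 17, 197] [ 615. -329.] [67. 70.] 45 [ 616. -328.]
white [227, 224, 26, 16, 332] [418. 385.] [107.  58.] 84 [418. 385.]
white [363, 224, 27, 18, 334] [ 419. -203.] [ 57. 108.] 16 [ 419. -203.]
white [327, 238, 8, 10, 40] [372.  -9.] [42. 25.] 27 [372.  -9.]
yellow [292, 183, 8, 4, 27] [630. 149.] [14. 31.] 0 [631. 150.]
```

View pics/z.png

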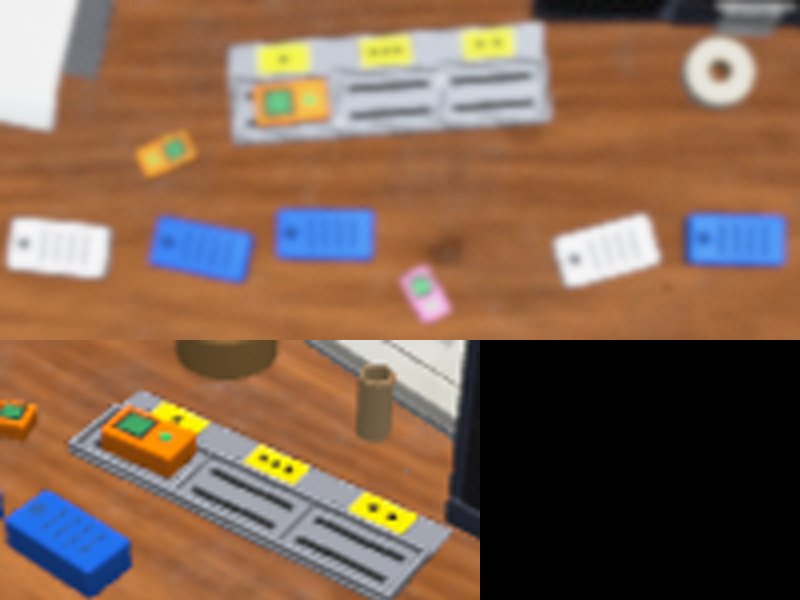

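Tags: the +y bay has 1 dot and holds the logger, the middle bay has 3, and the −y bay has 2. Next I'll fit the tray pose and check printer clearance.

Run:
```python
from h import *
from scipy.optimize import least_squares
c=dict(np.load("pics/top0.npz"));s=dict(np.load("pics/scene0.npz"))
q=[(229,46),(543,23),(551,121),(234,144)]
q=[(u/4+225-.4,v/4+170-.4) for u,v in q]
for u in q: print(back(c,u,.010).round(3))
tags=[(283,59),(386,50),(488,43)]
for u in tags: print("tag",back(c,(u[0]/4+224.6,u[1]/4+169.6),.008).round(3))
print("log",back(c,(290/4+224.6,101/4+169.6),.033).round(3))
for u in [(142,394-340),(450,553-340)]: print("sc",back(s,(260+u[0]/4,180+(u[1])/4),.010).round(3))
for u in [(375,243),(458,275)]: print("printer",back(s,u,0).round(3))
for u in [(362,175),(440,177)]: print("printer top",back(c,u,0).round(3),back(c,u,.25).round(3))
print("stand-ups",back(s,(260+375/4,180+98/4),0))
```

```text
[0.645 0.209 0.01 ]
[ 0.673 -0.139  0.01 ]
[ 0.563 -0.147  0.01 ]
[0.535 0.201 0.01 ]
tag [0.631 0.149 0.008]
tag [0.642 0.035 0.008]
tag [ 0.651 -0.078  0.008]
log [0.58  0.139 0.033]
sc [0.632 0.194 0.01 ]
sc [ 0.64  -0.158  0.01 ]
printer [ 0.615 -0.186 -0.   ]
printer [ 0.664 -0.46   0.   ]
printer top [ 0.677 -0.147  0.   ] [ 0.625 -0.124  0.25 ]
printer top [ 0.67  -0.495  0.   ] [ 0.619 -0.426  0.25 ]
stand-ups [ 7.33199340e-01 -1.14459123e-02  1.11022302e-16]
```

Run:
```python
from h import *
s=dict(np.load("pics/scene0.npz"))
cv2.imwrite("pics/z2.png",cv2.resize(s["img"][110:300,180:480],None,fx=2.6,fy=2.6,interpolation=cv2.INTER_CUBIC)[...,::-1])
```

```text
(no output)
```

View pics/z2.png

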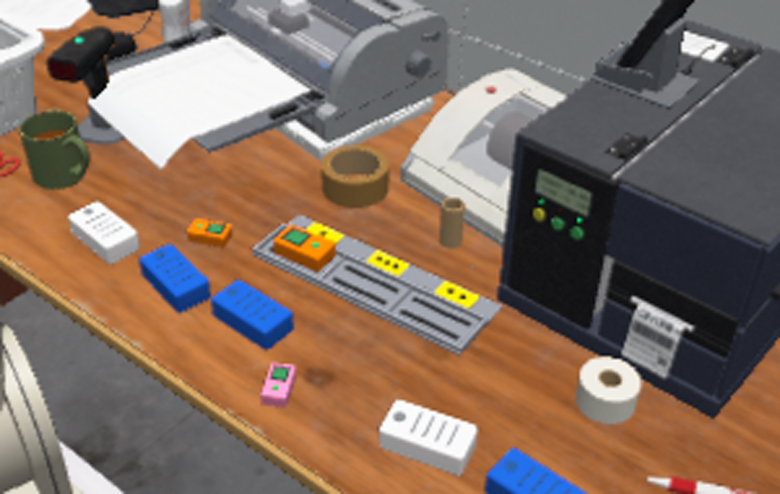

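Call:
play_rows:
  commands:
    - [2.7, -4.8, 1.8, 0, 0, -0.114, 8.7]
    - [2.7, -4.8, 1.8, 0, 0, -0.114, 8.7]
    - [2.7, -4.8, 1.8, 0, 0, -0.114, 8.7]
    - [2.7, -4.8, 1.8, 0, 0, -0.114, 8.7]
    - [2.7, -4.8, 1.8, 0, 0, -0.114, 8.7]
    - [2.7, -4.8, 1.8, 0, 0, -0.114, 8.7]
    - [2.7, -4.8, 1.8, 0, 0, -0.114, 8.7]
    - [2.7, -4.8, 1.8, 0, 0, -0.114, 8.7]
    - [2.7, -4.8, 1.8, 0, 0, -0.114, 8.7]
    - [2.7, -4.8, 1.8, 0, 0, -0.114, 8.7]
    - [0, 0, 0, 0, 0, 0, 8.7]

```text
time: 1.48
ee_pos: [0.4836, 0.1035, 0.4038]
eef_rot: [0.999, 0.038, 0.001, 0.0]
ft_force: [-0.6, 0.9, 0.3]
width: 0.0869
```

Run:
```python
from h import *
c=shot("wrist","w1"); T=c["camera_from_world"]; print(-T[:3,:3].T@T[:3,3],T[:3,:3].round(2).tolist(),c["K"][0])
s=r.read_state();print(s["ee_pos"],s["eef_rot"],s["joint_positions"],s["time"],s["ft_force"])
```

```text
[0.47740668 0.17027286 0.56602836] [[1.0, 0.08, 0.0], [0.07, -0.97, 0.25], [0.02, -0.25, -0.97]] [312.62527017   0.         318.73761975]
[0.48247579 0.1062955  0.4028372 ] [ 9.99176132e-01  4.05828464e-02  2.93571587e-04 -6.44234457e-05] [-0.7393515  -0.01238244  0.42879113  1.48379262  0.00520539  1.66846002
 -0.22889069] 1.525 [-0.54207162  0.96319232  0.01315256]
```

View pics/w1.png

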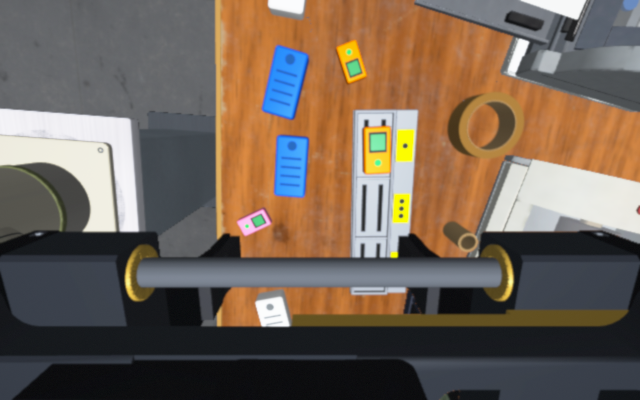

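Wrist view: the tray spans (354,111), (418,111), (351,294). The logger is at (376,150), blue packs at (285,82) and (292,166), the decoy at (352,62). I'll measure these.

```bash
cat >> h.py <<'E'
def blobs(c,mn=150,only=None,zs=None):
    im=c["img"];h=cv2.cvtColor(im,cv2.COLOR_RGB2HSV).astype(int);H,S,V=h[...,0],h[...,1],h[...,2]
    M={"blue":(H>100)&(H<125)&(S>140)&(V>90),"white":(S<50)&(V>170),"yellow":(H>25)&(H<34)&(S>170)&(V>150),"orange":(H>8)&(H<21)&(S>215)&(V>190)}
    Z={"blue":.036,"white":.036,"yellow":.008,"orange":.033}
    if zs: Z.update(zs)
    out=[]
    for k,m in M.items():
        if only and k not in only: continue
        m=cv2.morphologyEx(m.astype(np.uint8),cv2.MORPH_CLOSE,np.ones((5,5)))
        n,l,st,ce=cv2.connectedComponentsWithStats(m)
        for i in range(1,n):
            if st[i,4]<mn: continue
            cs,_=cv2.findContours((l==i).astype(np.uint8),0,2);cc=max(cs,key=len)[:,0]
            p=np.array([back(c,x,Z[k])[:2]*1000 for x in cc],np.float32)
            (cx,cy),sz,a=cv2.minAreaRect(p)
            if max(sz)>200: continue
            b=cv2.boxPoints(((cx,cy),sz,a));e=max((b[1]-b[0],b[2]-b[1]),key=np.linalg.norm)
            yaw=np.degrees(np.arctan2(e[1],e[0]))-90; yaw=(yaw+90)%180-90
            out.append((k,st[i,:2].tolist(),round(cx,1),round(cy,1),np.round(sz).tolist(),round(yaw,1)));print(*out[-1])
    return out
E
python3 - <<'E'
from h import *
c=dict(np.load("pics/w1.npz"))
blobs(c)
for u,z in [((354,110.5),.012),((418,110.5),.005),((351,294),.012),((404.5,293.5),.005)]: print(back(c,u,z).round(4))
t=dict(np.load("pics/top0.npz"));s=dict(np.load("pics/scene0.npz"))
for u in [(405,145.5),(401.5,209)]:
    p=back(c,u,.008);print("tag",p.round(3),proj(t,p),proj(s,p))
for u in [(502/2.6+180,110+297/2.6),(715/2.6+180,110+410/2.6)]: print("printer",back(s,u,0).round(3))
E
```

```text
blue [263, 46] 419.3 232.6 [101.0, 53.0] -11.3
blue [275, 136] 435.8 100.8 [101.0, 52.0] -0.3
white [268, 0] 416.0 340.2 [54.0, 17.0] -85.7
white [520, 0] 814.4 367.1 [98.0, 24.0] -85.7
white [507, 39] 779.1 296.9 [53.0, 21.0] -5.3
white [539, 51] 830.1 295.4 [29.0, 26.0] -6.2
white [351, 287] 611.8 -119.9 [102.0, 15.0] -85.7
white [255, 296] 414.6 -182.7 [54.0, 67.0] 15.3
yellow [397, 130] 630.6 149.4 [27.0, 52.0] 4.4
yellow [393, 194] 639.9 36.5 [27.0, 52.0] 4.6
orange [336, 40] 521.9 272.3 [33.0, 58.0] 24.5
[0.5358 0.2005 0.012 ]
[0.6462 0.2091 0.005 ]
[ 0.5657 -0.1445  0.012 ]
[ 0.6732 -0.1395  0.005 ]
tag [0.632 0.149 0.008] [295.41985618 184.1987962 ] [304.04990111 198.68078003]
tag [0.642 0.034 0.008] [321.34487065 182.13775503] [329.1783333  209.94255752]
printer [ 0.689 -0.129  0.   ]
printer [ 0.686 -0.44  -0.   ]
```

Run:
```python
from h import *
c=dict(np.load("pics/w1.npz"))
im=c["img"];h=cv2.cvtColor(im,cv2.COLOR_RGB2HSV);print(h[160,366:374:2].tolist(),h[165,378])
blobs(c,100,["orange"])
m=((h[...,0]>8)&(h[...,0]<20)&(h[...,1]>225)&(h[...,2]>200)).astype(np.uint8)
m[:,:355]=0;m[:,395:]=0;m[:120]=0;m[185:]=0
p=np.argwhere(m)[:,::-1];print(len(p),p.min(0),p.max(0))
b=cv2.minAreaRect(np.array([back(c,x,.033)[:2]*1000 for x in p],np.float32));print(b)
print(r.read_state()["ee_pos"])
```

```text
[[23, 210, 251], [25, 197, 253], [25, 198, 253], [25, 201, 253]] [ 54 112 248]
orange [336, 40] 521.9 272.3 [33.0, 58.0] 24.5
46 [364 126] [384 171]
((560.2039794921875, 144.58413696289062), (79.85565185546875, 28.952083587646484), 73.30121612548828)
[0.48247579 0.1062955  0.4028372 ]
```

```bash
sed -i 's/"orange":(H>8)&(H<21)&(S>215)&(V>190)/"orange":(H>8)\&(H<27)\&(S>175)\&(V>190)/; s/"yellow":(H>25)/"yellow":(H>27)/' h.py
python3 - <<'E'
from h import *
c=dict(np.load("pics/w1.npz"))
blobs(c,100,["orange","yellow"])
print(back(c,(376.5,150),.033))
E
```

```text
yellow [397, 130] 630.6 149.4 [27.0, 52.0] 4.4
yellow [393, 194] 639.9 36.5 [27.0, 52.0] 4.6
orange [336, 39] 522.3 272.9 [34.0, 59.0] 24.5
orange [306, 95] 465.6 178.4 [79.0, 15.0] -0.9
orange [328, 116] 501.1 154.0 [12.0, 68.0] 2.5
orange [364, 126] 578.9 139.5 [44.0, 77.0] 6.4
orange [475, 163] 762.4 107.1 [49.0, 14.0] -0.7
orange [269, 192] 409.8 29.6 [46.0, 18.0] -6.4
orange [290, 199] 451.5 23.5 [26.0, 43.0] 3.0
orange [227, 204] 340.2 -6.6 [27.0, 68.0] 5.6
orange [337, 289] 546.7 -147.9 [19.0, 49.0] 5.1
orange [244, 306] 373.0 -189.0 [19.0, 36.0] 13.5
[0.57792569 0.1388804  0.033     ]
```

Call:
play_rows:
  commands:
    - [1.6, 0.55, -5.0, 0, 0, 0, 8.7]
    - [1.6, 0.55, -5.0, 0, 0, 0, 8.7]
    - [1.6, 0.55, -5.0, 0, 0, 0, 8.7]
    - [1.6, 0.55, -5.0, 0, 0, 0, 8.7]
    - [1.6, 0.55, -5.0, 0, 0, 0, 8.7]
    - [1.6, 0.55, -5.0, 0, 0, 0, 8.7]
    - [0, 0, -2.0, 0, 0, 0.0, 8.7]
    - [0, 0, 0, 0, 0, 0, 8.7]
    - [0, 0, 0, 0, 0, 0, 8.7]

```text
time: 2.65
ee_pos: [0.578, 0.1419, 0.0835]
eef_rot: [0.999, 0.043, 0.0, -0.0]
ft_force: [0.4, 0.4, 0.4]
width: 0.0868
```

Call:
play_rows:
  commands:
    - [0.1, -0.2, -2.4, 0, 0, 0, 8.7]
    - [0, 0, -2.4, 0, 0, 0, 8.7]
    - [0, 0, -2.0, 0, 0, 0, 8.7]
    - [0, 0, 0, 0, 0, 0, 8.7]
    - [0, 0, 0, 0, 0, 0, 3]
    - [0, 0, 0, 0, 0, 0, 3]
    - [0, 0, 0, 0, 0, 0, 3]
    - [0, 0, 0, 0, 0, 0, 3]
    - [0, 0, 0, 0, 0, 0, 3]
  grip_force: 25

```text
time: 3.78
ee_pos: [0.579, 0.1391, 0.0147]
eef_rot: [0.999, 0.042, 0.0, -0.0]
ft_force: [-0.8, -0.3, 1.1]
width: 0.0457
```

Call:
play_rows:
  commands:
    - [0, 0, 2.5, 0, 0, 0, 3]
    - [0, 0, 4, 0, 0, 0, 3]
    - [-1.0, 0, 3.5, 0, 0, 0, 3]
    - [-1.0, -3.5, 0, 0, 0, 0, 3]
    - [-1.0, -3.5, 0, 0, 0, 0, 3]
    - [-1.0, -3.5, 0, 0, 0, 0, 3]
    - [-1.0, -3.5, 0, 0, 0, 0, 3]
    - [-0.9, -3.5, 0, 0, 0, 0, 3]
    - [0, -3.5, 0, 0, 0, 0, 3]
    - [0, -3.5, 0, 0, 0, 0, 3]
    - [0, -3.5, 0, 0, 0, 0, 3]
    - [0, -3.5, 0, 0, 0, 0, 3]
    - [0, -3.5, 0, 0, 0, 0, 3]
    - [0, -2.9, 0, 0, 0, 0, 3]
    - [0, 0, -2, 0, 0, 0, 3]
    - [0, 0, 0, 0, 0, 0, 3]
    - [0, 0, 0, 0, 0, 0, 3]
  grip_force: 25

```text
time: 5.9
ee_pos: [0.5201, -0.2396, 0.095]
eef_rot: [0.999, 0.043, 0.0, -0.0]
ft_force: [-0.5, -0.5, -1.4]
width: 0.0458
```

Run:
```python
from h import *
c=shot("wrist","w2");blobs(c,300,["white","blue"])
```

```text
white [394, 0] 605.2 -116.9 [92.0, 57.0] -85.1
white [127, 78] 421.0 -203.6 [53.0, 102.0] 15.7
```

View pics/w2.png

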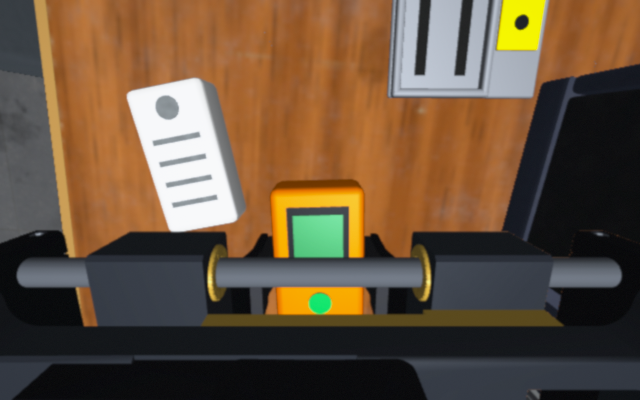

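The logger is held squarely at (318,250) over free desk, with the white pack at (185,155).

Call:
play_rows:
  commands:
    - [0, 0, -3, 0, 0, 0, 3]
    - [0, 0, -3, 0, 0, 0, 3]
    - [0, 0, -1.7, 0, 0, 0, 3]
    - [0, 0, -0.7, 0, 0, 0, 3]
    - [0, 0, 0, 0, 0, 0, 3]
    - [0, 0, 0, 0, 0, 0, 8.7]
    - [0, 0, 0, 0, 0, 0, 8.7]
    - [0, 0, 0, 0, 0, 0, 8.7]
    - [0, 0, 0, 0, 0, 0, 8.7]
    - [0, 0, 3, 0, 0, 0, 8.7]
    - [0, 0, 4, 0, 0, 0, 8.7]
    - [0, 0, 0, 0, 0, 0, 8.7]

```text
time: 7.45
ee_pos: [0.5216, -0.2408, 0.0835]
eef_rot: [0.999, 0.042, 0.003, 0.001]
ft_force: [-0.6, -0.5, 0.1]
width: 0.0871
```

Call:
play_rows:
  commands:
    - [0, 0, 5, 0, 0, 0, 8.7]
    - [0, 0, 5, 0, 0, 0, 8.7]
    - [-1.0, 3.9, 1.0, 0, 0, 0, 8.7]
    - [-1.0, 3.9, 1.0, 0, 0, 0, 8.7]
    - [-1.0, 3.9, 0, 0, 0, 0, 8.7]
    - [-1.0, 3.9, 0, 0, 0, 0, 8.7]
    - [-1.0, 3.9, 0, 0, 0, -0.047, 8.7]
    - [-1.0, 3.9, 0, 0, 0, -0.047, 8.7]
    - [-1.0, 3.9, 0, 0, 0, -0.047, 8.7]
    - [-1.0, 3.9, 0, 0, 0, -0.047, 8.7]
    - [-1.0, 3.9, 0, 0, 0, -0.047, 8.7]
    - [-1.1, 3.9, 0, 0, 0, -0.046, 8.7]
    - [0, 0, 0, 0, 0, 0, 8.7]
    - [0, 0, 0, 0, 0, 0, 8.7]

```text
time: 9.2
ee_pos: [0.4188, 0.1493, 0.2001]
eef_rot: [0.995, -0.098, -0.0, 0.0]
ft_force: [0.6, -0.8, -0.4]
width: 0.0865
```

Run:
```python
from h import *
c=shot("top","t3");blobs(c,20,["orange","blue"],{"orange":.028})
c=shot("wrist","w3");blobs(c,300,["white","blue"])
```

```text
blue [304, 223] 433.4 79.0 [47.0, 56.0] 0.4
blue [397, 224] 432.3 -342.1 [47.0, 100.0] 0.4
blue [263, 226] 416.3 273.0 [48.0, 25.0] -62.1
orange [385, 203] 531.2 -271.9 [55.0, 26.0] -48.9
orange [259, 205] 522.3 295.3 [16.0, 33.0] 65.0
orange [375, 205] 516.2 -212.1 [45.0, 24.0] -85.0
blue [276, 56] 418.9 232.4 [100.0, 52.0] -11.3
blue [312, 179] 435.8 109.5 [92.0, 52.0] -0.4
white [415, 91] 583.9 124.4 [101.0, 164.0] 4.7
white [53, 220] 151.6 162.9 [13.0, 56.0] 78.7
```

Call:
play_rows:
  commands:
    - [0, 4.1, -3, 0, 0, 0, 8.7]
    - [0, 4.1, -4, 0, 0, 0, 8.7]
    - [0, 0.1, -4, 0, 0, 0, 8.7]
    - [0, 0, -3.5, 0, 0, 0, 8.7]
    - [0, 0, -2.7, 0, 0, 0, 8.7]
    - [0, 0, -1.5, 0, 0, 0, 8.7]
    - [0, 0, 0, 0, 0, 0, 8.7]
    - [0, 0, 0, 0, 0, 0, 4]
    - [0, 0, 0, 0, 0, 0, 4]
    - [0, 0, 0, 0, 0, 0, 4]
    - [0, 0, 0, 0, 0, 0, 4]
    - [0, 0, 0, 0, 0, 0, 4]
  grip_force: 35

```text
time: 10.8
ee_pos: [0.419, 0.2332, 0.0139]
eef_rot: [0.995, -0.098, 0.0, -0.0]
ft_force: [0.3, 0.2, 4.0]
width: 0.0535
```

Call:
play_rows:
  commands:
    - [0, 0, 2.0, 0, 0, 0, 4]
    - [0, 0, 4, 0, 0, 0, 4]
    - [0, 0, 4, 0, 0, 0, 4]
    - [2.0, -1.1, 3.6, 0, 0, 0.035, 4]
    - [2.0, -1.1, 0, 0, 0, 0.035, 4]
    - [2.0, -1.1, 0, 0, 0, 0.035, 4]
    - [2.0, -1.1, 0, 0, 0, 0.035, 4]
    - [2.0, -1.1, 0, 0, 0, 0.035, 4]
    - [2.0, -1.1, 0, 0, 0, 0.035, 4]
    - [2.0, -1.1, 0, 0, 0, 0.035, 4]
    - [1.9, -1.1, 0, 0, 0, 0.035, 4]
    - [0, 0, 0, 0, 0, 0, 4]
    - [0, 0, 0, 0, 0, 0, 4]

```text
time: 12.42
ee_pos: [0.5771, 0.1454, 0.1491]
eef_rot: [0.999, 0.042, -0.001, -0.0]
ft_force: [0.0, 0.7, -2.0]
width: 0.0537
```

Run:
```python
from h import *
c=shot("wrist","w4");blobs(c,300,["yellow","blue"])
O=np.array([.5875,.030]);a=np.radians(4.7);ex=np.array([np.cos(a),np.sin(a)]);ey=np.array([-np.sin(a),np.cos(a)])
im=c["img"][...,::-1].copy()
def line(img,c,p,q,z,col):
    P=[np.append(O+ex*u[0]+ey*u[1],z) for u in(p,q)]
    cv2.line(img,*[tuple(int(round(v)) for v in proj(c,x)) for x in P],col,1)
w=dict(np.load("pics/w3.npz"));i3=w["img"][...,::-1].copy()
for img,cc in((im,c),(i3,w)):
    for x in(-.036,.036): line(img,cc,(x,-.175),(x,.175),.012,(0,0,255))
    line(img,cc,(-.036,.175),(.036,.175),.012,(0,0,255))
    for x in(-.030,.030): line(img,cc,(x,.059),(x,.169),.012,(255,0,255))
    for y in(.169,.059,.055): line(img,cc,(-.03,y),(.03,y),.010,(255,0,255))
cv2.imwrite("pics/w4.png",np.vstack([cv2.resize(im[:240,230:530],None,fx=2,fy=2)[:300],cv2.resize(i3[60:210,350:550],None,fx=2,fy=2)[:, :400].copy() if 0 else np.pad(cv2.resize(i3[60:210,350:550],None,fx=2,fy=2),((0,0),(0,200),(0,0)))]))
```

```text
blue [262, 156] 576.3 139.7 [103.0, 95.0] -85.2
blue [137, 178] 442.0 129.8 [53.0, 61.0] 89.9
blue [267, 287] 584.5 46.2 [102.0, 30.0] -85.2
yellow [375, 170] 639.1 149.4 [13.0, 54.0] 4.6
```

View pics/w4.png

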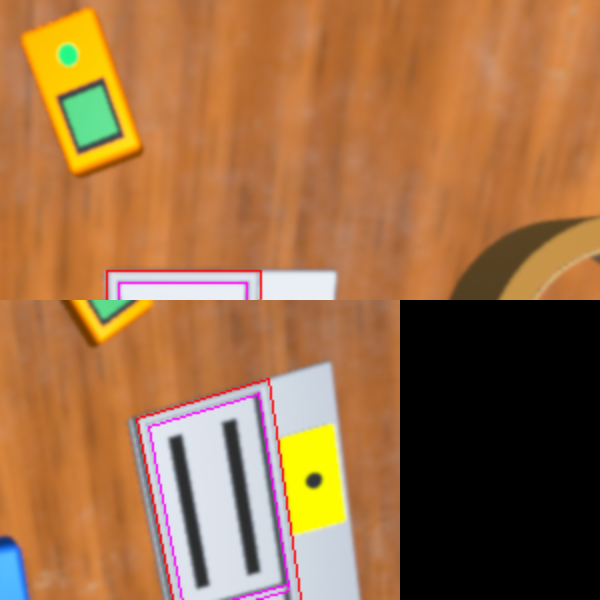

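The tray model overlays match the tray edges in both views to within about 1–2 mm. Lowering into the bay.

Call:
play_rows:
  commands:
    - [0.1, -0.1, -4, 0, 0, 0, 4]
    - [0, 0, -4, 0, 0, 0, 4]
    - [0, 0, -2.5, 0, 0, 0, 4]
    - [0, 0, -1.2, 0, 0, 0, 4]
    - [0, 0, -0.7, 0, 0, 0, 4]
    - [0, 0, -0.4, 0, 0, 0, 4]
    - [0, 0, 0, 0, 0, 0, 4]

```text
time: 13.35
ee_pos: [0.5791, 0.1442, 0.0221]
eef_rot: [0.999, 0.042, 0.0, -0.0]
ft_force: [-0.4, 0.2, -1.8]
width: 0.0535
```

Call:
play_rows:
  commands:
    - [-0.05, 0, -0.2, 0, 0, 0, 4]
    - [0, 0, -0.1, 0, 0, 0, 4]
    - [0, 0, 0, 0, 0, 0, 4]

```text
time: 13.72
ee_pos: [0.5785, 0.1441, 0.019]
eef_rot: [0.999, 0.042, 0.0, -0.0]
ft_force: [-1.4, -0.0, 1.6]
width: 0.0538
```

Call:
play_rows:
  commands:
    - [0, 0, 0, 0, 0, 0, 8.7]
    - [0, 0, 0, 0, 0, 0, 8.7]
    - [0, 0, 0, 0, 0, 0, 8.7]
    - [0, 0, 0, 0, 0, 0, 8.7]
    - [0, 0, 3, 0, 0, 0, 8.7]
    - [0, 0, 5, 0, 0, 0, 8.7]
    - [0, 0, 5, 0, 0, 0, 8.7]
    - [-1.3, -4, 5, 0, 0, 0, 8.7]
    - [-1.3, -4.5, 0, 0, 0, 0, 8.7]
    - [-1.3, -4.5, 0, 0, 0, 0, 8.7]
    - [-1.3, -4.5, 0, 0, 0, -0.01, 8.7]
    - [-1.3, -4.5, 0, 0, 0, -0.01, 8.7]
    - [-1.3, -4.5, 0, 0, 0, -0.01, 8.7]
    - [-1.3, -4.5, 0, 0, 0, -0.01, 8.7]
    - [-1.3, -4.5, 0, 0, 0, -0.01, 8.7]
    - [-1.3, -4.5, 0, 0, 0, -0.01, 8.7]
    - [-1.3, -4.5, 0, 0, 0, -0.01, 8.7]
    - [-1.3, -4.5, 0, 0, 0, -0.01, 8.7]
    - [-0.4, -4.5, 0, 0, 0, 0, 8.7]
    - [0, 0, 0, 0, 0, 0, 8.7]

```text
time: 16.23
ee_pos: [0.4299, -0.3927, 0.1964]
eef_rot: [1.0, -0.001, -0.0, 0.001]
ft_force: [-0.3, 0.7, -0.3]
width: 0.0871
```

Run:
```python
from h import *
c=shot("top","t5");blobs(c,40,["blue"],{"blue":.041})
c=shot("wrist","w5");blobs(c,300,["blue","white"])
print(r.read_state()["ee_pos"])
```

```text
blue [285, 190] 574.6 143.2 [51.0, 97.0] 4.9
blue [295, 223] 435.0 98.2 [43.0, 95.0] 0.4
blue [397, 224] 431.9 -341.1 [47.0, 99.0] 0.4
blue [296, 93] 433.0 -343.2 [101.0, 52.0] -1.6
white [280, 0] 427.0 -230.2 [54.0, 51.0] -74.8
white [471, 93] 618.8 -328.3 [74.0, 72.0] -90.0
white [598, 124] 746.2 -368.7 [95.0, 41.0] -3.2
white [241, 217] 418.5 -440.7 [150.0, 45.0] -89.9
white [254, 287] 432.3 -524.1 [152.0, 46.0] -89.9
[ 0.43180197 -0.3891325   0.19615292]
```

View pics/t5.png

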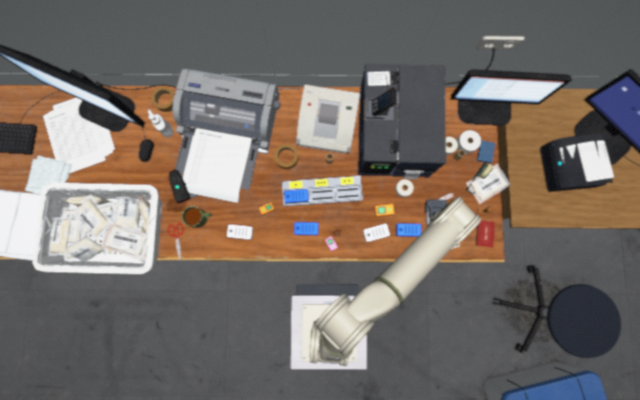

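Call:
play_rows:
  commands:
    - [0.1, 2.8, -4, 0, 0, 0, 8.7]
    - [0, 2.8, -4, 0, 0, 0, 8.7]
    - [0, 0, -4, 0, 0, 0, 8.7]
    - [0, 0, -3.5, 0, 0, 0, 8.7]
    - [0, 0, -1.8, 0, 0, 0, 8.7]
    - [0, 0, -1.0, 0, 0, 0, 8.7]
    - [0, 0, 0, 0, 0, 0, 8.7]
    - [0, 0, 0, 0, 0, 0, 4]
    - [0, 0, 0, 0, 0, 0, 4]
    - [0, 0, 0, 0, 0, 0, 4]
    - [0, 0, 0, 0, 0, 0, 4]
    - [0, 0, 0, 0, 0, 0, 4]
  grip_force: 40

```text
time: 17.82
ee_pos: [0.4331, -0.3332, 0.0136]
eef_rot: [1.0, 0.002, 0.0, 0.0]
ft_force: [0.1, 0.5, 3.6]
width: 0.0538
```

Call:
play_rows:
  commands:
    - [0, 0, 2, 0, 0, 0, 4]
    - [0, 0, 4, 0, 0, 0, 4]
    - [0, 0, 4, 0, 0, 0, 4]
    - [0, 3, 3.6, 0, 0, 0, 4]
    - [1, 4, 0, 0, 0, 0.01, 4]
    - [1, 4, 0, 0, 0, 0.01, 4]
    - [1, 4, 0, 0, 0, 0.01, 4]
    - [1, 4, 0, 0, 0, 0.01, 4]
    - [1, 4, 0, 0, 0, 0.01, 4]
    - [1, 3, 0, 0, 0, 0.01, 4]
    - [2, 0, 0, 0, 0, 0.018, 4]
    - [2, 0, 0, 0, 0, 0, 4]
    - [2, 0, 0, 0, 0, 0, 4]
    - [0, 0, 0, 0, 0, 0, 4]
    - [0, 0, 0, 0, 0, 0, 4]

```text
time: 19.7
ee_pos: [0.5522, -0.0736, 0.1498]
eef_rot: [0.999, 0.041, -0.0, 0.0]
ft_force: [-0.0, 0.6, -2.5]
width: 0.0539
```

Run:
```python
from h import *
s=shot("scene","s6",(240,60,540,280),2.6)
```

```text
(no output)
```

View pics/s6.png

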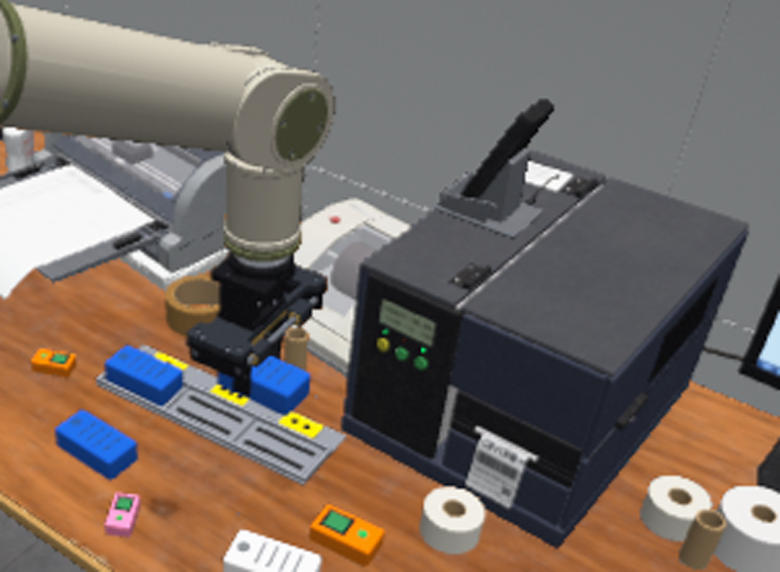

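The gripper is well clear of the printer, and the pack is held level. Moving over bay 2 and lowering.

Call:
play_rows:
  commands:
    - [1.5, 0, 0, 0, 0, 0, 4]
    - [1.5, 0, 0, 0, 0, 0, 4]
    - [1.4, 0.05, 0, 0, 0, 0, 4]
    - [0, 0, -4, 0, 0, 0, 4]
    - [0, 0, -4, 0, 0, 0, 4]
    - [0, 0, -2.5, 0, 0, 0, 4]
    - [0, 0, -1.2, 0, 0, 0, 4]
    - [0, 0, -0.7, 0, 0, 0, 4]
    - [0, 0, -0.4, 0, 0, 0, 4]
    - [0, 0, 0, 0, 0, 0, 4]
    - [0, 0, 0, 0, 0, 0, 4]

```text
time: 21.12
ee_pos: [0.5973, -0.0728, 0.022]
eef_rot: [0.999, 0.041, 0.001, -0.0]
ft_force: [-0.7, 1.2, -3.0]
width: 0.0537
```

Call:
play_rows:
  commands:
    - [-0.1, -0.05, -0.2, 0, 0, 0, 4]
    - [0, 0, -0.15, 0, 0, 0, 4]
    - [0, 0, 0, 0, 0, 0, 4]
    - [0, 0, 0, 0, 0, 0, 4]

```text
time: 21.62
ee_pos: [0.5959, -0.0733, 0.0186]
eef_rot: [0.999, 0.041, 0.0, -0.0]
ft_force: [-4.3, -0.3, 5.8]
width: 0.0534
```

Call:
play_rows:
  commands:
    - [0, 0, 0, 0, 0, 0, 8.7]
    - [0, 0, 0, 0, 0, 0, 8.7]
    - [0, 0, 0, 0, 0, 0, 8.7]
    - [0, 0, 0, 0, 0, 0, 8.7]
    - [0, 0, 3, 0, 0, 0, 8.7]
    - [0, 0, 5, 0, 0, 0, 8.7]
    - [0, 0, 5, 0, 0, 0, 8.7]
    - [-3, 0, 5, 0, 0, -0.02, 8.7]
    - [-4, 2.5, 0, 0, 0, -0.02, 8.7]
    - [-4, 2.5, 0, 0, 0, -0.02, 8.7]
    - [-4, 2.5, 0, 0, 0, -0.02, 8.7]
    - [-1, 2.5, 0, 0, 0, 0, 8.7]
    - [0, 0, 0, 0, 0, 0, 8.7]
    - [0, 0, 0, 0, 0, 0, 8.7]

```text
time: 23.38
ee_pos: [0.4362, 0.0262, 0.198]
eef_rot: [1.0, 0.001, 0.0, 0.0]
ft_force: [1.4, 0.4, 0.4]
width: 0.0871
```

Run:
```python
from h import *
c=shot("top","t7");blobs(c,40,["blue"],{"blue":.041})
c=shot("wrist","w7");blobs(c,300,["blue","yellow"])
print(r.read_state()["ee_pos"])
```

```text
blue [337, 186] 593.1 -82.2 [50.0, 97.0] 4.0
blue [285, 190] 574.7 143.4 [50.0, 97.0] 5.2
blue [295, 223] 434.8 115.3 [43.0, 60.0] 0.4
blue [430, 10] 573.6 143.1 [61.0, 104.0] 4.7
blue [293, 65] 435.9 99.3 [101.0, 52.0] -0.4
blue [429, 236] 585.3 -36.2 [56.0, 25.0] -90.0
yellow [494, 42] 633.0 148.3 [26.0, 55.0] 4.8
yellow [485, 154] 640.4 34.9 [29.0, 55.0] 4.7
[0.43629173 0.02588184 0.19786121]
```

Call:
play_rows:
  commands:
    - [0, 3.7, -4, 0, 0, 0, 8.7]
    - [0, 3.7, -4, 0, 0, 0, 8.7]
    - [0, 0, -4, 0, 0, 0, 8.7]
    - [0, 0, -3.7, 0, 0, 0, 8.7]
    - [0, 0, -1.8, 0, 0, 0, 8.7]
    - [0, 0, -1.0, 0, 0, 0, 8.7]
    - [0, 0, 0, 0, 0, 0, 8.7]
    - [0, 0, 0, 0, 0, 0, 4]
    - [0, 0, 0, 0, 0, 0, 4]
    - [0, 0, 0, 0, 0, 0, 4]
    - [0, 0, 0, 0, 0, 0, 4]
    - [0, 0, 0, 0, 0, 0, 4]

```text
time: 24.98
ee_pos: [0.4361, 0.1009, 0.0131]
eef_rot: [1.0, 0.001, 0.0, -0.0]
ft_force: [-0.6, -0.1, 3.0]
width: 0.0539
```

Call:
play_rows:
  commands:
    - [0, 0, 2, 0, 0, 0, 4]
    - [0, 0, 4, 0, 0, 0, 4]
    - [0, 0, 4, 0, 0, 0, 4]
    - [2, -1, 2.5, 0, 0, 0.016, 4]
    - [3, -1.5, 0, 0, 0, 0.016, 4]
    - [3, -1.5, 0, 0, 0, 0.016, 4]
    - [3, -1.5, 0, 0, 0, 0.016, 4]
    - [3, -1.5, 0, 0, 0, 0.016, 4]
    - [1.15, 0, 0, 0, 0, 0, 4]
    - [0, 0, 0, 0, 0, 0, 4]
    - [0, 0, 0, 0, 0, 0, 4]

```text
time: 26.35
ee_pos: [0.5864, 0.0316, 0.1377]
eef_rot: [0.999, 0.041, -0.0, -0.0]
ft_force: [0.6, 0.3, -2.8]
width: 0.0542
```

Run:
```python
from h import *
c=shot("wrist","w8");blobs(c,300,["blue","yellow"],{"blue":.041})
print(r.read_state()["ee_pos"])
```

```text
blue [285, 0] 577.8 140.3 [53.0, 95.0] 4.7
blue [262, 158] 585.5 29.3 [97.0, 88.0] -85.3
blue [267, 287] 592.9 -57.8 [96.0, 28.0] -85.2
yellow [366, 38] 631.7 148.0 [29.0, 54.0] 4.7
yellow [375, 171] 647.6 36.0 [15.0, 54.0] 5.2
[0.58654507 0.03146045 0.13782201]
```

View pics/w8.png

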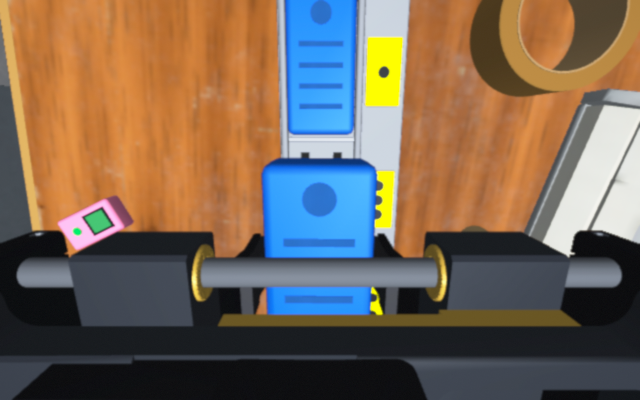

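The third pack hangs square over the middle bay, and the 1-dot pack (320,70) is seated.

Call:
play_rows:
  commands:
    - [0.05, -0.1, -4, 0, 0, 0, 4]
    - [0, 0, -4, 0, 0, 0, 4]
    - [0, 0, -1.8, 0, 0, 0, 4]
    - [0, 0, -0.9, 0, 0, 0, 4]
    - [0, 0, -0.5, 0, 0, 0, 4]
    - [0, 0, -0.4, 0, 0, 0, 4]
    - [0, 0, 0, 0, 0, 0, 4]
    - [0, 0, -0.3, 0, 0, 0, 4]
    - [0, 0, 0, 0, 0, 0, 4]
    - [0, 0, 0, 0, 0, 0, 4]

```text
time: 27.65
ee_pos: [0.588, 0.0298, 0.019]
eef_rot: [0.999, 0.041, 0.0, -0.0]
ft_force: [-0.1, -0.2, -2.7]
width: 0.0539
```

Call:
play_rows:
  commands:
    - [0, 0, -0.1, 0, 0, 0, 4]
    - [0, 0, 0, 0, 0, 0, 4]
    - [0, 0, 0, 0, 0, 0, 8.7]
    - [0, 0, 0, 0, 0, 0, 8.7]
    - [0, 0, 0, 0, 0, 0, 8.7]
    - [0, 0, 0, 0, 0, 0, 8.7]
    - [0, 0, 3, 0, 0, 0, 8.7]
    - [0, 0, 5, 0, 0, 0, 8.7]
    - [0, 0, 5, 0, 0, 0, 8.7]
    - [-2, 3.5, 5, 0, 0, -0.02, 8.7]
    - [-2.4, 4, 0, 0, 0, -0.02, 8.7]
    - [-2.4, 4, 0, 0, 0, -0.02, 8.7]
    - [-2.4, 4, 0, 0, 0, -0.02, 8.7]
    - [-2.4, 4, 0, 0, 0, -0.02, 8.7]
    - [-2.4, 4, 0, 0, 0, -0.02, 8.7]
    - [-2.4, 3.5, 0, 0, 0, -0.02, 8.7]
    - [0, 0, 0, 0, 0, 0, 8.7]
    - [0, 0, 0, 0, 0, 0, 8.7]

```text
time: 29.9
ee_pos: [0.4248, 0.2982, 0.1966]
eef_rot: [1.0, -0.029, 0.0, 0.0]
ft_force: [0.2, -1.1, 0.3]
width: 0.0869
```

Run:
```python
from h import *
c=shot("top","t9");blobs(c,40,["blue"],{"blue":.041})
c=shot("wrist","w9");blobs(c,300,["white"])
s=r.read_state();print(s["ee_pos"],s["eef_rot"])
```

```text
white [445, 0] 656.0 423.8 [92.0, 196.0] 80.3
white [282, 47] 419.7 386.2 [102.0, 53.0] -5.4
[0.42524722 0.29764847 0.19657479] [ 9.99551140e-01 -2.99579588e-02  1.61661857e-04  1.18540817e-04]
```

Call:
play_rows:
  commands:
    - [-0.55, 4.4, -4, 0, 0, -0.035, 8.7]
    - [0, 4.45, -4, 0, 0, 0, 8.7]
    - [0, 0, -4, 0, 0, 0, 8.7]
    - [0, 0, -3.5, 0, 0, 0, 8.7]
    - [0, 0, -1.8, 0, 0, 0, 8.7]
    - [0, 0, -1.0, 0, 0, 0, 8.7]
    - [0, 0, 0, 0, 0, 0, 8.7]
    - [0, 0, 0, 0, 0, 0, 4]
    - [0, 0, 0, 0, 0, 0, 4]
    - [0, 0, 0, 0, 0, 0, 4]
    - [0, 0, 0, 0, 0, 0, 4]
    - [0, 0, 0, 0, 0, 0, 4]

```text
time: 31.5
ee_pos: [0.4192, 0.3874, 0.0138]
eef_rot: [0.999, -0.047, 0.0, -0.0]
ft_force: [0.4, 0.7, 2.1]
width: 0.0538
```

Call:
play_rows:
  commands:
    - [0, 0, 2, 0, 0, 0, 4]
    - [0, 0, 4, 0, 0, 0, 4]
    - [0, 0, 4, 0, 0, 0, 4]
    - [2, -3.5, 4.6, 0, 0, 0.022, 4]
    - [2, -3.5, 0, 0, 0, 0.022, 4]
    - [2, -3.5, 0, 0, 0, 0.022, 4]
    - [2, -3.5, 0, 0, 0, 0.022, 4]
    - [2, -3.5, 0, 0, 0, 0.022, 4]
    - [2, -3.5, 0, 0, 0, 0.022, 4]
    - [2, -3.5, 0, 0, 0, 0.022, 4]
    - [2, -3.5, 0, 0, 0, 0.022, 4]
    - [0.4, -1.95, 0, 0, 0, 0, 4]
    - [0, 0, 0, 0, 0, 0, 4]
    - [0, 0, 0, 0, 0, 0, 4]

```text
time: 33.25
ee_pos: [0.5822, 0.0895, 0.1593]
eef_rot: [0.999, 0.042, -0.0, -0.0]
ft_force: [0.8, 0.2, -3.8]
width: 0.0536
```

Run:
```python
from h import *
c=shot("wrist","w10");blobs(c,300,["blue","yellow"],{"blue":.041})
print(r.read_state()["ee_pos"],r.read_state()["eef_rot"])
```

```text
blue [289, 80] 575.8 162.8 [52.0, 62.0] 4.8
yellow [360, 111] 631.6 148.3 [29.0, 54.0] 4.8
[0.58229009 0.08974631 0.15936957] [ 9.99092571e-01  4.25885735e-02 -2.63951392e-04 -4.21428306e-04]
```

View pics/w10.png

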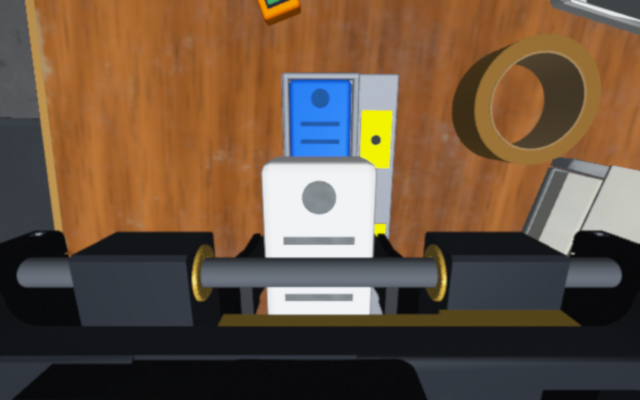

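White pack hangs square (318,235); the bay-1 pack (320,115) sits inside the tray.

Call:
play_rows:
  commands:
    - [0.05, -0.15, -3.5, 0, 0, 0, 4]
    - [0, 0, -3.5, 0, 0, 0, 4]
    - [0, 0, -1.5, 0, 0, 0, 4]
    - [0, 0, -0.8, 0, 0, 0, 4]
    - [0, 0, -0.5, 0, 0, 0, 4]
    - [0, 0, -0.4, 0, 0, 0, 4]
    - [0, 0, 0, 0, 0, 0, 4]
    - [0, 0, -0.2, 0, 0, 0, 4]
    - [0, 0, 0, 0, 0, 0, 4]
    - [0, 0, 0, 0, 0, 0, 4]

```text
time: 34.55
ee_pos: [0.5835, 0.0863, 0.0557]
eef_rot: [0.999, 0.041, 0.0, -0.0]
ft_force: [-0.7, 0.6, -2.1]
width: 0.0536
```

Call:
play_rows:
  commands:
    - [0, 0, -0.1, 0, 0, 0, 4]
    - [0, 0, 0, 0, 0, 0, 4]
    - [0, 0, 0, 0, 0, 0, 8.7]
    - [0, 0, 0, 0, 0, 0, 8.7]
    - [0, 0, 0, 0, 0, 0, 8.7]
    - [0, 0, 0, 0, 0, 0, 8.7]
    - [0, 0, 3, 0, 0, 0, 8.7]
    - [0, 0, 5, 0, 0, 0, 8.7]
    - [0, 0, 5, 0, 0, 0, 8.7]
    - [-1.8, -4, 1.5, 0, 0, 0.024, 8.7]
    - [-1.8, -4, 0, 0, 0, 0.024, 8.7]
    - [-1.8, -4, 0, 0, 0, 0.024, 8.7]
    - [-1.8, -4, 0, 0, 0, 0.024, 8.7]
    - [-1.8, -4, 0, 0, 0, 0.024, 8.7]
    - [-1.8, -4, 0, 0, 0, 0.024, 8.7]
    - [-1.8, -4, 0, 0, 0, 0.024, 8.7]
    - [-1.8, -4, 0, 0, 0, 0.024, 8.7]
    - [0, -4, 0, 0, 0, 0, 8.7]
    - [0, 0, 0, 0, 0, 0, 8.7]
    - [0, 0, 0, 0, 0, 0, 8.7]

```text
time: 37.05
ee_pos: [0.4395, -0.2732, 0.1994]
eef_rot: [0.991, 0.137, -0.0, -0.0]
ft_force: [0.7, 0.3, 0.1]
width: 0.0873
```

Run:
```python
from h import *
c=shot("top","t11");blobs(c,40,["blue","white"],{"blue":.041})
c=shot("wrist","w11");blobs(c,300,["white","orange"],{"orange":.028})
s=r.read_state();print(s["ee_pos"],s["eef_rot"])
```

```text
blue [323, 186] 590.7 -51.4 [50.0, 159.0] 4.3
blue [285, 191] 571.4 165.1 [49.0, 52.0] 1.2
white [484, 36] 1318.3 -798.2 [179.0, 14.0] -2.2
white [368, 71] 1117.8 -221.4 [65.0, 99.0] 3.9
white [188, 73] 1120.5 609.1 [34.0, 68.0] 0.4
white [191, 104] 975.9 572.9 [28.0, 99.0] 0.4
white [220, 109] 944.1 414.7 [151.0, 29.0] -9.8
white [148, 110] 920.5 777.0 [109.0, 48.0] -54.5
white [446, 130] 827.9 -590.2 [93.0, 158.0] 5.5
white [567, 141] 739.7 -1145.9 [174.0, 168.0] -79.1
white [467, 165] 635.6 -692.6 [105.0, 165.0] 32.1
white [325, 177] 632.8 -29.1 [52.0, 96.0] 5.7
white [351, 176] 646.6 -117.4 [39.0, 39.0] -6.0
white [282, 179] 594.2 118.8 [104.0, 170.0] 4.7
white [437, 194] 571.2 -500.9 [19.0, 71.0] 26.8
white [363, 224] 419.3 -202.9 [57.0, 108.0] 15.7
white [176, 239] 347.6 646.9 [73.0, 13.0] -86.7
white [327, 238] 372.4 -10.0 [43.0, 23.0] -50.8
white [464, 0] 597.4 -90.2 [100.0, 115.0] 4.6
white [293, 67] 419.8 -204.3 [53.0, 103.0] 15.8
white [201, 310] 399.0 -442.2 [112.0, 20.0] -74.2
orange [231, 50] 334.6 -195.8 [71.0, 21.0] -3.8
orange [347, 64] 451.5 -186.3 [105.0, 27.0] -2.5
orange [260, 104] 372.3 -215.0 [24.0, 29.0] 10.5
orange [460, 116] 586.7 -190.8 [6.0, 80.0] 2.0
orange [194, 181] 362.4 -329.1 [98.0, 82.0] -82.8
orange [282, 181] 415.4 -305.9 [22.0, 70.0] 3.4
[ 0.43980355 -0.27255122  0.19947793] [ 9.90448200e-01  1.37885079e-01  5.32049140e-05 -2.54456520e-04]
```

Run:
```python
from h import *
for f in("t3","t11"):
    c=dict(np.load(f"pics/{f}.npz"));im=c["img"][170:255,330:420].astype(int)
    m=((im[...,0]>210)&(im[...,2]<90)&(im[...,1]>110));p=np.argwhere(m)[:,::-1]+[330,170]
    p=p[p[:,1]>192];print(len(p),[back(c,x,.028).round(3).tolist()[:2] for x in (p.min(0),p.max(0))])
```

```text
80 [[0.543, -0.205], [0.495, -0.278]]
49 [[0.538, -0.205], [0.495, -0.261]]
```

Call:
play_rows:
  commands:
    - [-1.0, 3.4, -4, 0, 0, 0, 8.7]
    - [-1.0, 3.45, -4, 0, 0, 0, 8.7]
    - [0, 0, -4, 0, 0, 0, 8.7]
    - [0, 0, 0, 0, 0, 0, 8.7]

```text
time: 37.65
ee_pos: [0.4178, -0.2036, 0.0779]
eef_rot: [0.99, 0.138, -0.002, -0.001]
ft_force: [-0.4, 0.0, 0.7]
width: 0.0871
```

Call:
play_rows:
  commands:
    - [0.1, 0, -3.5, 0, 0, 0, 8.7]
    - [0, 0, -2.0, 0, 0, 0, 8.7]
    - [0, 0, -1.1, 0, 0, 0, 8.7]
    - [0, 0, 0, 0, 0, 0, 8.7]
    - [0, 0, 0, 0, 0, 0, 4]
    - [0, 0, 0, 0, 0, 0, 4]
    - [0, 0, 0, 0, 0, 0, 4]
    - [0, 0, 0, 0, 0, 0, 4]
    - [0, 0, 0, 0, 0, 0, 4]

```text
time: 38.78
ee_pos: [0.4206, -0.2052, 0.0137]
eef_rot: [0.991, 0.137, 0.0, -0.0]
ft_force: [-0.6, 0.6, 3.4]
width: 0.0536
```

Call:
play_rows:
  commands:
    - [0, 0, 2, 0, 0, 0, 4]
    - [0, 0, 4, 0, 0, 0, 4]
    - [0, 0, 4, 0, 0, 0, 4]
    - [1, 3, 4.6, 0, 0, -0.024, 4]
    - [2, 3, 0, 0, 0, -0.024, 4]
    - [2, 3, 0, 0, 0, -0.024, 4]
    - [2, 3, 0, 0, 0, -0.024, 4]
    - [2, 3, 0, 0, 0, -0.024, 4]
    - [2, 2.7, 0, 0, 0, -0.024, 4]
    - [2, 0, 0, 0, 0, -0.025, 4]
    - [2, 0, 0, 0, 0, -0.025, 4]
    - [2, 0, 0, 0, 0, 0, 4]
    - [0, 0, 0, 0, 0, 0, 4]
    - [0, 0, 0, 0, 0, 0, 4]

```text
time: 40.52
ee_pos: [0.5896, -0.0284, 0.159]
eef_rot: [0.999, 0.04, -0.001, 0.0]
ft_force: [-0.9, 0.1, -3.4]
width: 0.0537
```

Run:
```python
from h import *
c=shot("wrist","w12");blobs(c,300,["white","yellow"],{"white":.077})
print(r.read_state()["ee_pos"],r.read_state()["eef_rot"])
```

```text
white [262, 0] 590.6 28.2 [103.0, 190.0] 4.6
white [518, 32] 793.5 36.9 [167.0, 61.0] -9.0
white [267, 287] 596.3 -108.3 [93.0, 25.0] -85.3
yellow [367, 0] 632.8 135.8 [29.0, 30.0] 4.5
yellow [363, 106] 640.9 35.0 [29.0, 53.0] 4.6
[ 0.58960052 -0.02831233  0.15920768] [ 9.99184190e-01  4.03819907e-02 -4.97372249e-04 -3.74529983e-05]
```

View pics/w12.png

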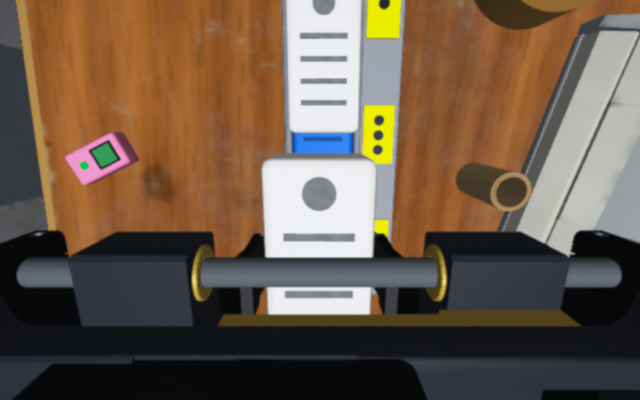

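The first white pack lies squarely over the joint at (323,65), and the second is held square. Lowering.

Call:
play_rows:
  commands:
    - [0.2, 0, -3.5, 0, 0, 0, 4]
    - [0, 0, -3.5, 0, 0, 0, 4]
    - [0, 0, -1.5, 0, 0, 0, 4]
    - [0, 0, -0.8, 0, 0, 0, 4]
    - [0, 0, -0.5, 0, 0, 0, 4]
    - [0, 0, -0.4, 0, 0, 0, 4]
    - [0, 0, 0, 0, 0, 0, 4]
    - [0, 0, -0.25, 0, 0, 0, 4]
    - [0, 0, 0, 0, 0, 0, 4]
    - [0, 0, 0, 0, 0, 0, 4]

```text
time: 41.82
ee_pos: [0.5925, -0.0282, 0.0552]
eef_rot: [0.999, 0.04, 0.0, -0.0]
ft_force: [-0.3, -0.2, -3.2]
width: 0.0537
```

Call:
play_rows:
  commands:
    - [0, 0, -0.1, 0, 0, 0, 4]
    - [0, 0, 0, 0, 0, 0, 4]
    - [0, 0, 0, 0, 0, 0, 8.7]
    - [0, 0, 0, 0, 0, 0, 8.7]
    - [0, 0, 0, 0, 0, 0, 8.7]
    - [0, 0, 0, 0, 0, 0, 8.7]
    - [0, 0, 3, 0, 0, 0, 8.7]
    - [0, 0, 5, 0, 0, 0, 8.7]
    - [-2, 0, 5, 0, 0, 0, 8.7]
    - [-3, 0, 1.5, 0, 0, 0, 8.7]
    - [-2.2, -4, 0, 0, 0, 0, 8.7]
    - [0, -5, 0, 0, 0, 0, 8.7]
    - [0, -5, 0, 0, 0, 0, 8.7]
    - [0, -5, 0, 0, 0, 0, 8.7]
    - [0, -5, 0, 0, 0, 0, 8.7]
    - [0, -4, 0, 0, 0, 0, 8.7]
    - [0, 0, 0, 0, 0, 0, 8.7]
    - [0, 0, 0, 0, 0, 0, 8.7]

```text
time: 44.08
ee_pos: [0.5206, -0.3076, 0.1988]
eef_rot: [0.999, 0.041, -0.0, -0.0]
ft_force: [0.7, -0.1, -0.8]
width: 0.0874
```

Run:
```python
from h import *
c=shot("wrist","w13");blobs(c,300,["orange","white"],{"orange":.028,"white":.077})
s=r.read_state();print(s["ee_pos"],s["eef_rot"])
```

```text
white [374, 0] 596.7 -148.9 [89.0, 26.0] -85.4
white [373, 185] 603.5 -316.9 [65.0, 61.0] -74.4
white [440, 219] 647.0 -334.5 [37.0, 12.0] -3.2
white [201, 287] 453.2 -425.2 [94.0, 45.0] -85.3
orange [128, 0] 335.7 -207.1 [134.0, 22.0] -0.7
orange [137, 140] 353.4 -340.6 [78.0, 128.0] 46.1
orange [290, 289] 517.7 -443.2 [43.0, 32.0] -85.3
orange [350, 289] 587.1 -436.8 [40.0, 31.0] -85.3
[ 0.52082516 -0.30697217  0.1989128 ] [ 9.99152927e-01  4.11493708e-02  4.99749174e-05 -3.94089643e-04]
```

View pics/w13.png

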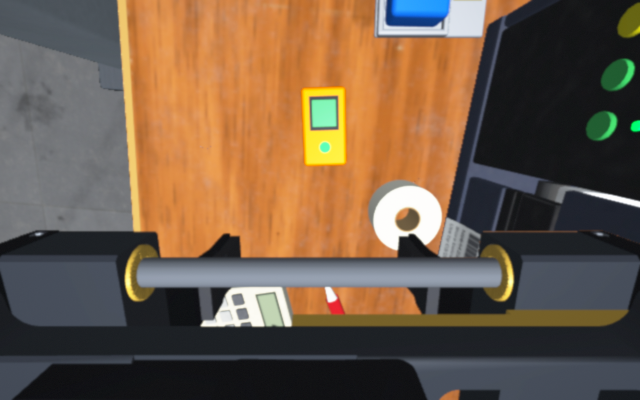

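Logger undisturbed at (324,126); label roll is clear at (405,215).

Run:
```python
from h import *
c=dict(np.load("pics/w13.npz"))
for u in [(302.5,88),(345,88),(304,164.5),(346.5,164.5),(324.5,126)]: print(back(c,u,.028)[:2].round(4))
```

```text
[ 0.4948 -0.2051]
[ 0.5373 -0.2017]
[ 0.5016 -0.2813]
[ 0.5467 -0.2777]
[ 0.52   -0.2401]
```

Call:
play_rows:
  commands:
    - [0, 3.3, -4, 0, 0, 0, 8.7]
    - [0, 3.35, -4, 0, 0, 0, 8.7]
    - [0, 0, -4, 0, 0, 0, 8.7]
    - [0, 0, -3.8, 0, 0, 0, 8.7]
    - [0, 0, -2.0, 0, 0, 0, 8.7]
    - [0, 0, -0.9, 0, 0, 0, 8.7]
    - [0, 0, 0, 0, 0, 0, 8.7]
    - [0, 0, 0, 0, 0, 0, 3]
    - [0, 0, 0, 0, 0, 0, 3]
    - [0, 0, 0, 0, 0, 0, 3]
    - [0, 0, 0, 0, 0, 0, 3]
    - [0, 0, 0, 0, 0, 0, 3]
  grip_force: 25

```text
time: 45.62
ee_pos: [0.5205, -0.2417, 0.0121]
eef_rot: [0.999, 0.04, 0.0, -0.0]
ft_force: [0.3, 0.8, -0.1]
width: 0.046
```

Call:
play_rows:
  commands:
    - [0, 0, 2, 0, 0, 0, 3]
    - [0, 0, 5, 0, 0, 0, 3]
    - [0, 0, 5, 0, 0, 0, 3]
    - [0, 3, 4.8, 0, 0, 0, 3]
    - [0, 4, 0, 0, 0, 0, 3]
    - [0, 4, 0, 0, 0, 0, 3]
    - [0, 4, 0, 0, 0, 0, 3]
    - [1, 4, 0, 0, 0, 0, 3]
    - [2.1, 2.4, 0, 0, 0, 0, 3]
    - [2.1, 0, 0, 0, 0, 0, 3]
    - [2.0, 0, 0, 0, 0, 0, 3]
    - [0, 0, 0, 0, 0, 0, 3]
    - [0, 0, 0, 0, 0, 0, 3]

```text
time: 47.25
ee_pos: [0.5918, -0.0281, 0.1806]
eef_rot: [0.999, 0.04, -0.0, 0.0]
ft_force: [0.5, -0.9, -1.0]
width: 0.0458
```

Run:
```python
from h import *
shot("scene","s14",(240,60,540,280),2.6); print(r.read_state()["ee_pos"],r.read_state()["width"])
```

```text
[ 0.59177539 -0.02797717  0.18057207] 0.04589212117214416
```

View pics/s14.png

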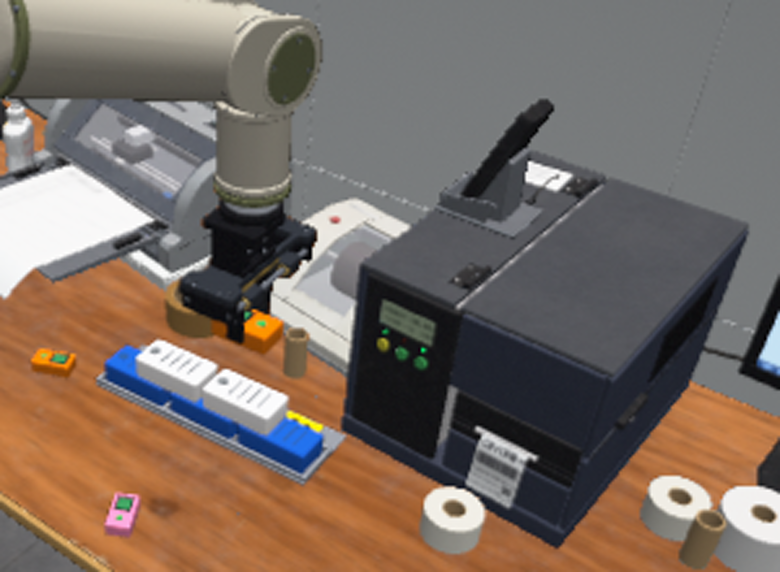

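The stack is neat: three blues seated and two whites over the joints, with the logger held above. Lowering it onto the second white pack.

Call:
play_rows:
  commands:
    - [0, 0, -3.5, 0, 0, 0, 3]
    - [0, 0, -3, 0, 0, 0, 3]
    - [0, 0, -1.3, 0, 0, 0, 3]
    - [0, 0, -0.7, 0, 0, 0, 3]
    - [0, 0, -0.4, 0, 0, 0, 3]
    - [0, 0, -0.2, 0, 0, 0, 3]
    - [0, 0, 0, 0, 0, 0, 3]
    - [0, 0, 0, 0, 0, 0, 3]

```text
time: 48.3
ee_pos: [0.5927, -0.0277, 0.0894]
eef_rot: [0.999, 0.04, 0.0, -0.0]
ft_force: [0.5, 0.2, -0.6]
width: 0.0461
```

Call:
play_rows:
  commands:
    - [0, 0, -0.05, 0, 0, 0, 3]
    - [0, 0, 0, 0, 0, 0, 3]
    - [0, 0, 0, 0, 0, 0, 8.7]
    - [0, 0, 0, 0, 0, 0, 8.7]
    - [0, 0, 0, 0, 0, 0, 8.7]
    - [0, 0, 0, 0, 0, 0, 8.7]
    - [0, 0, 3, 0, 0, 0, 8.7]
    - [0, 0, 5, 0, 0, 0, 8.7]
    - [0, 0, 5, 0, 0, 0, 8.7]
    - [-2, -1, 5, 0, 0, 0, 8.7]
    - [-4, -3, 0, 0, 0, 0, 8.7]
    - [-4, -4, 0, 0, 0, 0, 8.7]
    - [-2, -4, 0, 0, 0, 0, 8.7]
    - [0, 0, 0, 0, 0, 0, 8.7]
    - [0, 0, 0, 0, 0, 0, 8.7]

```text
time: 50.18
ee_pos: [0.4727, -0.1471, 0.2686]
eef_rot: [0.999, 0.041, 0.0, -0.0]
ft_force: [-0.1, 0.0, -0.7]
width: 0.0869
```

Run:
```python
from h import *
shot("scene","s15",(240,60,540,280),2.6); c=shot("wrist","w15")
blobs(c,300,["white","blue"],{"white":.077,"blue":.041}); print(r.read_state()["ee_pos"])
a=cv2.imread("pics/s15.png");b=cv2.imread("pics/w15.png")
cv2.imwrite("pics/f.png",np.hstack([cv2.resize(a,(400,293)),cv2.resize(b[:240],(400,293))]))
```

```text
blue [401, 0] 561.6 21.9 [80.0, 63.0] -36.0
blue [395, 97] 591.4 -85.9 [57.0, 98.0] 3.8
white [0, 0] 159.6 -62.4 [168.0, 95.0] -0.2
white [389, 0] 587.4 -39.8 [89.0, 184.0] 4.7
white [565, 0] 765.3 -27.4 [80.0, 179.0] 19.0
white [411, 32] 589.8 -32.2 [53.0, 111.0] 5.4
white [385, 294] 590.4 -289.2 [45.0, 28.0] -82.2
[ 0.47296295 -0.14652238  0.26838057]
```

View pics/f.png

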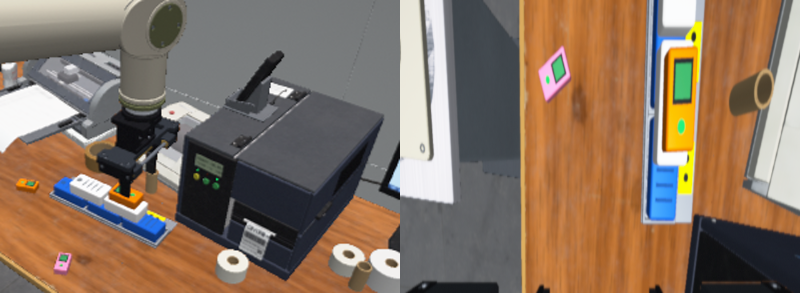

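```bash
python3 -c "
from bench import r
r.close_job()"
```

```text
the job is handed in; nothing more can be done
```

The tray is packed and the job is handed in, at about 50 s of the 210 s allowed. `close_job` gives no verdict, so the result rests on my own checks.

- **Logger:** I took it out of the 1-dot bay first and set it down on the desk to the right of the tray. At the end I laid it flat on the white pack bridging the middle and −y bays.
- **Blue packs:** one lies in each bay, laid in dot order: the +y bay (1 dot), then the −y bay (2 dots), then the middle bay (3 dots).
- **White packs:** only two were there. They lie lengthwise over the two joints of the blue course.

**Last checks:** the final scene and wrist pictures show the stack square and level with the logger flat on top. The gripper is well clear of it, and nothing else appears moved.
- **Placing heights:** every pack and the logger came down within about 1 mm of the height worked out for it.
- **Blue spacing:** in the top camera, the blues in the two end bays were within about 2 mm of the right distance apart.
- **Disagreements:** the top camera read x 2–4 mm lower than the wrist camera throughout, so I used the wrist camera. The automatic outlines of the stacked packs in the last picture were too merged or hidden to measure, so I judged the final stack by eye. No knock or grip slip showed up in the pictures or the finger readings.

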